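Fetch the spare roller from behind the cans

TASK

The roller rest is missing one of its two rollers, and the spare lies in the black tray behind the three aerosol cans. Stand all three cans on the grey rubber mat, then lay the spare roller down into the empty pair of forks of the roller rest, and only then put every can back in the tray, each exactly where it stood at first. Keep the cans upright throughout, and leave the roll of tape and the spray bottle where they are.

Things in the scene. Friction and masses are not known exactly. Their poses are not given: they have to be found in the camera images.
- can_yellow: Yellow aerosol can, upright: body 52 mm across, 115 mm high, yellow with a black band; narrower red cap (45 mm across) up to 145 mm; about 0.22 kg. Origin: centre of its underside, z up. Grip it round the body, about 100 mm up, with the fingers apart along the tray's x: the next can in the row along the tray's y is 10 mm away. The three cans stand in one row along the tray's y, in any order.
- can_blue: Blue aerosol can, upright: body 52 mm across, 115 mm high, blue with a white band; narrower white cap (45 mm across) up to 145 mm; about 0.22 kg. Origin: centre of its underside, z up. Grip it round the body, about 100 mm up, with the fingers apart along the tray's x: the next can in the row along the tray's y is 10 mm away.
- can_white: White aerosol can, upright: body 52 mm across, 115 mm high, white with a green band; narrower green cap (45 mm across) up to 145 mm; about 0.22 kg. Origin: centre of its underside, z up. Grip it round the body, about 100 mm up, with the fingers apart along the tray's x: the next can in the row along the tray's y is 10 mm away.
- roller: Spare roller lying in the tray behind the row of cans (gap about 8 mm): grey cylinder 40 mm across, 100 mm long, with white ends, and a steel axle 12 mm across standing out 30 mm at each end (160 mm over all); 0.25 kg. Origin: its centre, 20 mm above the tray's floor; y along the axle (within 0.04 rad of the tray's y); x and z turn as it rolls. Grip it across the middle of the grey part.
- tray: Black steel tray, fixed, 180 mm (x) by 290 mm (y), floor 4 mm thick, rim 3 mm thick, 33 mm high over all. Origin: centre of its underside on the table; x points from the row of cans (at x about -34 mm, along y) to the roller (x about +21 mm, some 60 mm from the rear rim); z up.
- rest_slot (a point): Empty place of the roller rest: where the roller's centre comes to lie, 56 mm above the table. y along the axle, z up. Fixed black steel angles, inner faces at y = +-60 mm, 6 mm thick, each with a bare-steel open-topped fork: slot 15 mm wide, floor 6 mm below this point, flared to 42 mm at its tips 28 mm above. A like roller is already in place at x = -110 mm.
- mat: Grey ribbed rubber mat, the side area, fixed on the table, empty at the start: 150 mm (x) by 240 mm (y), 4 mm thick. Origin: centre of its underside, z up. There is room for the three cans in one row along y, 75 mm apart.
- tape: Bystander: roll of ochre masking tape lying flat in the tray beside the end of the roller, 52 mm across, 24 mm high. Origin: centre of its underside. To be left alone.
- spray_bottle: Bystander: white spray bottle with a green trigger head and green band, 76 mm across, 205 mm high, standing on the table beyond the working area. Origin: centre of its underside. To be left alone.

How it is judged:
By the outcome, as a careful person would: the job done as asked, in the order asked, and still so for the second after the job is handed in, with the robot touching nothing.
It also fails if it takes over 144 s, if anything falls off the work surface, if the arm or the gripper's body presses on something with over 40 N, if the wrist force passes 120 N, or if a joint passes its speed limit or range.

ROBOT

A 7-joint arm with a two-finger parallel gripper is mounted at the origin on the work surface. World frame = base frame: x ahead of the robot, y to its left, z up, the work surface at z = 0. Lengths are in m, angles in rad, forces in N, time in s.
With the tool pointing down it reaches from about 0.35 to 0.9 m from the base axis. Payload 19.9 kg.
Tool frame: the origin (TCP) lies midway between the tips of the shut fingers; the grasp point (between the pads) lies 19 mm behind it (manip.grip_point_offset is the distance from the TCP to the grasp point, in m); y points along the fingers, x is the direction in which the jaws open and shut, and the axes are right-handed (so a half turn about y gives the same grasp; the last joint's range is limited). The gripper opens to 94 mm and grips with 3 to 60 N. Pads are 16 mm wide; open, the fingers measure 119 mm over their backs; the gripper's body (75 mm by 177 mm) begins 78 mm behind the grasp point.
Start: joints at [-1.196, 0.417, -0.01, 1.614, 0.005, 1.111, -0.053], TCP at [0.253, 0.571, 0.205] pointing down, gripper open.
Joint ranges: [-2.81, 2.81], [-0.39, 2.02], [-1.27, 1.25], [0.06, 2.57], [-1.19, 4.33], [0.19, 2], [-2.82, 2.82]. Speed limits (rad/s): [1.89, 1.89, 2.39, 2.39, 3.01, 3.01, 3.01].

INTERFACE

Orientations are given as a unit quaternion [x, y, z, w].
In Python, from bench import manip, cams gives the robot as it stands.
- The arm moves only by the tool move_arm, never from a script. Its argument "series" is a list of rows, each a list of 4 numbers: the shift along the tool's x, y, z in mm, then the turn about the tool's y in degrees. In form: [[tx, ty, tz, turn], ...]. A call has 1 to 12 rows; each row is the pose to reach, as a shift and turn from the pose measured when the call began, along the tool's axes at that moment; what a row does not reach only later rows make up. A row lasts 1/12 s, in which the tool goes at most 41.7 mm and 7.16 degrees, less where a joint would pass 70% of its speed; a pose out of reach is approached as far as the arm can. A call with a gripper value outside its range is refused whole. "claw" is the finger opening in mm, from 0 to 94, set as the call begins (left out, the last holds). The fingers move at their own pace and stop on an object; "force" is the grip in N (left out, the last holds). Time passes only in rows, so rows that repeat a pose let the fingers close. It gives the time, the measured TCP pose, the force and the opening at its end, in the units of the state.
- manip.get_obs(): the state, without advancing time (a new reading comes with each control period).
- cams.get_image(name): name is "side" or "top" or "wrist"; returns the picture (420x560x3 uint8, red, green, blue); there is no depth.
- cams.camera_model(name): a dict with "intrinsics" (3x3 intrinsics, pixels), "T" (4x4, takes a point from camera to world coordinates); the wrist camera has in their place "T_tool_cam" (4x4, takes a point from camera to tool coordinates, whose origin is the TCP and whose axes are the tool frame's). Camera axes: x right, y down, z forward; pixel columns grow to the right and rows downward; lengths in m; the calibration is good to about 2 mm. The wrist camera is an equidistant fisheye: a pixel r from the principal point sees the ray r / f radians off the axis. A picture is of the moment at which its call begins: read the wrist's pose just before it. camera_model takes no time and is no camera call.
- manip.hand_in(): hands the job in, once; it reports no verdict.
The state is a dict: "time": time; "joint_pos": joint angles; "joint_vel": joint speeds; "tau": joint torques, N m; "ee_pos": TCP position; "ee_rot": TCP orientation; "wrist_force": force on the tool from outside, world axes, zero at the start; "moment": the same for the moment, N m; "opening": opening from 0.0 (shut) to 1.0 (fully open).
Only numpy, scipy, OpenCV 4.12 (cv2) and the standard library are available. Lean on these libraries where they do the work, as an engineer would, in place of code of your own. Each camera call takes 0.05 s, during which the arm holds its last target. There are 200 camera calls.

## Working session

There is one attempt and no reset: what is moved stays moved. The work goes in short steps, Python scripts to look and compute and a tool call to move; the robot and the scene stay as the last step left them, time stands still between calls to the robot, and variables do not carry over. Pictures are saved under pics/ and viewed, about 12 in all and at most 16, crops included, and the job is handed in when it is done.

Besides the shell and the picture viewer there is one more tool, called after "Call:" in YAML: its name, and indented under it one key for each argument. move_arm: Moves the arm, as the interface text tells. Its arguments: {"type":"object","properties":{"series":{"type":"array","items":{"type":"array","items":{"type":"number"}}},"claw":{"type":"number"},"force":{"type":"number"}},"required":["series"]}

```bash
mkdir -p pics; ls; cat > h.py <<'E'
import numpy as np, cv2
from bench import manip, cams
from scipy.spatial.transform import Rotation as R
def snap(n,f):
    im=cams.get_image(n); cv2.imwrite('pics/'+f,im[:,:,::-1]); return im
E
python3 - <<'E'
from h import *
a=snap('side','s0.png'); b=snap('top','t0.png'); c=snap('wrist','w0.png')
cv2.imwrite('pics/st0.png',np.hstack([cv2.resize(a[:,:,::-1],(400,300)),cv2.resize(c[:,:,::-1],(400,300))]))
for n in('side','top','wrist'):print(cams.camera_model(n))
print(manip.get_obs(), manip.grip_point_offset)
E
```

```text
pics
{'intrinsics': array([[399.74092278,   0.        , 280.50465591],
       [  0.        , 399.74092278, 208.53324738],
       [  0.        ,   0.        ,   1.        ]]), 'T': array([[ 0.98985638, -0.07650661,  0.11971255,  0.46708224],
       [-0.14192504, -0.49422316,  0.8576717 , -0.79071135],
       [-0.00645284, -0.86596201, -0.50006815,  0.54776538],
       [ 0.        ,  0.        ,  0.        ,  1.        ]])}
{'intrinsics': array([[416.89557241,   0.        , 276.94919668],
       [  0.        , 416.89557241, 212.47491059],
       [  0.        ,   0.        ,   1.        ]]), 'T': array([[ 0.02266764, -0.99159458,  0.12738274,  0.43709886],
       [-0.99930346, -0.0262511 , -0.02652319,  0.01785817],
       [ 0.02964419, -0.12669279, -0.99149895,  1.18948977],
       [ 0.        ,  0.        ,  0.        ,  1.        ]])}
{'intrinsics': array([[325.1922621 ,   0.        , 285.18341865],
       [  0.        , 325.1922621 , 210.40490539],
       [  0.        ,   0.        ,   1.        ]]), 'T_tool_cam': array([[ 9.99999793e-01,  6.44029874e-04,  5.14901846e-08,
        -1
[... 251 characters left out ...]
   1.00000000e+00]])}
{'time': 0.15, 'joint_pos': array([-1.19551304,  0.41782838, -0.01030547,  1.61401657,  0.00468287,
        1.110681  , -0.05297264]), 'joint_vel': array([-0.00119992, -0.00116954, -0.00022063, -0.00164657,  0.00150308,
        0.00100255,  0.00078388]), 'tau': array([ 6.30031536e-04, -8.51531410e+01,  6.38812389e-01, -4.26133561e+01,
       -4.88128443e-02,  1.73048791e-02,  1.21602520e-04]), 'ee_pos': array([0.25290269, 0.57124374, 0.20498239]), 'ee_rot': array([ 0.5928129 ,  0.38549069, -0.38600508, -0.59242709]), 'wrist_force': array([-0.68007955, -0.05767111,  0.28715517]), 'moment': array([0.03471335, 0.02840914, 0.00613498]), 'opening': 0.9985882802148799} 0.0188
```

View pics/t0.png

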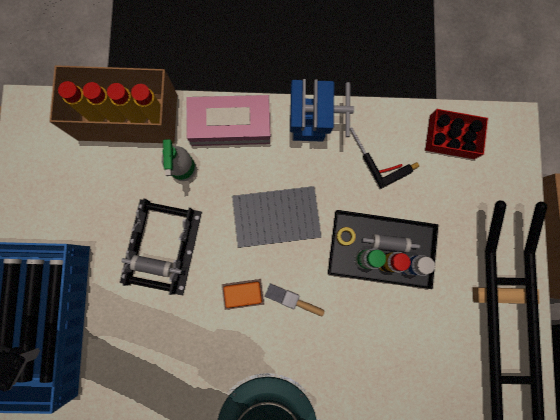

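View pics/s0.png

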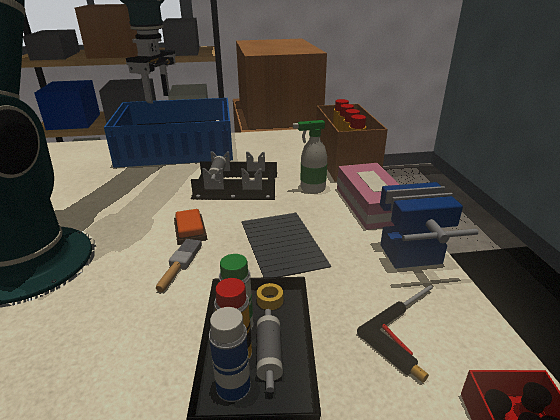

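Top view: rest at about (160,247) with its roller at the bottom (150,265), mat (277,216), tray (383,250), caps green (377,258), red (401,261), white (423,266), roller (391,243), tape (346,236), bottle (180,163). Side view agrees. Now I'll measure these.

```bash
cat >> h.py <<'E'
def ray(n,uv):
    m=cams.camera_model(n);K=m['intrinsics'];T=m['T'];uv=np.atleast_2d(np.asarray(uv,float))
    d=np.c_[(uv-K[:2,2])/K[0,0],np.ones(len(uv))]@T[:3,:3].T
    return T[:3,3],d
def plane(n,uv,z):
    o,d=ray(n,uv); return (o+d*((z-o[2])/d[:,2])[:,None])[:,:2]
def comps(mask,box,amin=30):
    m=np.zeros_like(mask);x0,y0,x1,y1=box;m[y0:y1,x0:x1]=mask[y0:y1,x0:x1]
    n,l,s,c=cv2.connectedComponentsWithStats(m.astype(np.uint8));
    return [(s[i,4],c[i],l==i) for i in range(1,n) if s[i,4]>=amin]
E
python3 - <<'E'
from h import *
im=cv2.imread('pics/t0.png');hsv=cv2.cvtColor(im,cv2.COLOR_BGR2HSV);H,S,V=cv2.split(hsv)
c1=cv2.resize(im[190:300,320:445],(500,440),interpolation=cv2.INTER_CUBIC)
c2=cv2.resize(im[190:300,115:210],(380,440),interpolation=cv2.INTER_CUBIC)
cv2.imwrite('pics/crop0.png',cv2.resize(np.hstack([c1,c2]),(800,400)))
def rect(mask,z,nm):
    cnt=max(cv2.findContours(mask.astype(np.uint8),0,2)[0],key=cv2.contourArea)
    b=cv2.boxPoints(cv2.minAreaRect(cv2.convexHull(cnt)));p=plane('top',b,z)
    print(nm,b.round(1).tolist(),'\n',p.round(4).tolist(),p.mean(0).round(4),[np.linalg.norm(p[i]-p[i-1]).round(4) for i in range(4)], [np.degrees(np.arctan2(*(p[i]-p[i-1])[::-1])).round(1) for i in range(4)])
def sub(mask,b):
    m=np.zeros_like(mask);m[b[1]:b[3],b[0]:b[2]]=mask[b[1]:b[3],b[0]:b[2]];return m
rect(sub(V<75,(322,200,445,295)),.033,'tray')
rect(sub((V<150)&(S<70),(225,180,328,252)),.004,'mat')
rect(sub(V<75,(115,195,207,300)),.03,'rest')
for nm,m in(('green',(H>40)&(H<85)&(S>120)),('red',((H<8)|(H>172))&(S>150)&(V>80)),('white',(S<40)&(V>140)),('ochre',(H>15)&(H<32)&(S>120)&(V>80))):
    for a,c,_ in comps(m,(325,215,440,282),20): print(nm,a,c.round(1),plane('top',c,.149)[0].round(4))
for a,c,l in comps((S<60)&(V>70),(358,230,430,256),60): print('roller?',a,c,plane('top',c,.024))
E
```

```text
tray [[326.1000061035156, 274.0], [335.20001220703125, 209.1999969482422], [441.0, 224.10000610351562], [431.8999938964844, 289.0]] 
 [[0.4183, -0.1524], [0.5993, -0.1768], [0.5648, -0.4767], [0.3839, -0.4461]] [ 0.4916 -0.313 ] [np.float64(0.2957), np.float64(0.1827), np.float64(0.3019), np.float64(0.1835)] [np.float64(83.3), np.float64(-7.7), np.float64(-96.6), np.float64(170.4)]
mat [[230.5, 195.3000030517578], [315.20001220703125, 184.89999389648438], [321.6000061035156, 237.1999969482422], [236.89999389648438, 247.60000610351562]] 
 [[0.6357, 0.1207], [0.6729, -0.1231], [0.5215, -0.1431], [0.4862, 0.0971]] [ 0.5791 -0.0121] [np.float64(0.1513), np.float64(0.2466), np.float64(0.1528), np.float64(0.2428)] [np.float64(9.0), np.float64(-81.3), np.float64(-172.5), np.float64(98.4)]
rest [[119.30000305175781, 284.0], [139.0, 196.5], [201.6999969482422, 210.60000610351562], [182.10000610351562, 298.1000061035156]] 
 [[0.3792, 0.4104], [0.6207, 0.3729], [0.5857, 0.197], [0.345, 0.2392]] [0.4826 0.3049] [np.float64(0.1745), np.float64(0.2445), np.float64(0.1794), np.float64(0.2443)] [np.float64(78.7), np.float64(-8.8), np.float64(-101.3), np.float64(170.0)]
green 266 [376.1 258.2] [ 0.4622 -0.2605]
green 23 [358.9 259.3] [ 0.4584 -0.2173]
red 244 [401.3 261.4] [ 0.4556 -0.3238]
white 42 [417.3 217.6] [ 0.5671 -0.3666]
white 21 [327.5 219.8] [ 0.5556 -0.1379]
white 24 [377.  240.4] [ 0.5068 -0.2632]
white 24 [408.4 244.7] [ 0.4979 -0.3426]
white 209 [425.9 265. ] [ 0.4482 -0.3859]
white 89 [331.2 277.1] [ 0.4129 -0.1481]
white 24 [437.4 272.6] [ 0.4299 -0.4146]
ochre 176 [345.8 235.5] [ 0.517  -0.1843]
roller? 540 [390.45925926 243.00740741] [[ 0.50863672 -0.33498077]]
```

View pics/crop0.png

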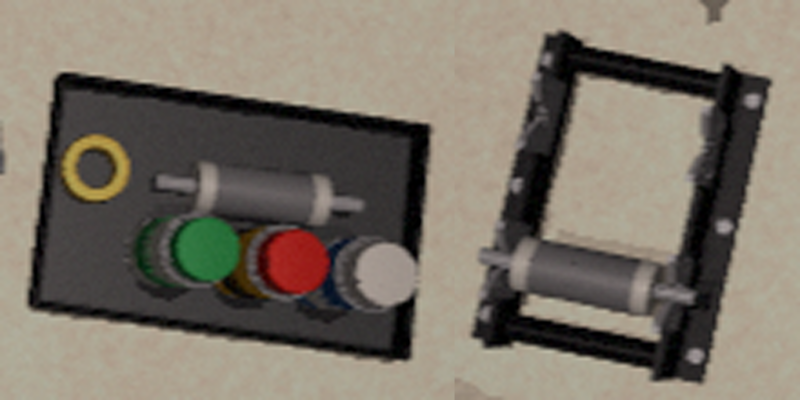

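```bash
cat >> h.py <<'E'
def delta(p,yaw,o=None):
    """shift (tool axes, mm) and turn (deg) to TCP at p with jaw axis at world yaw (deg, mod 180)"""
    o=o or manip.get_obs();M=R.from_quat(o['ee_rot']).as_matrix()
    s=M.T@(np.array(p)-o['ee_pos'])*1000
    jy=np.degrees(np.arctan2(M[1,0],M[0,0])); e=(yaw-jy+90)%180-90
    print('t',round(o['time'],2),'pos',o['ee_pos'].round(4),'down',M[:,1].round(3),'jawyaw',jy.round(2),'F',o['wrist_force'].round(1),'open',round(o['opening']*94,1))
    print('shift',s.round(1),'turn',(-e*np.sign(-M[2,1]) ).round(2)); return s
E
python3 - <<'E'
from h import *
o=manip.get_obs();print(R.from_quat(o['ee_rot']).as_matrix().round(3))
delta([.49,-.32,.34],-6.6)
for uv,z in(((377,240.4),.024),((408.4,244.7),.024),((345.8,235.5),.028),((182,175),.03),((176,155),.19),((85,245),.1)): print(uv,plane('top',uv,z))
E
```

```text
[[ 0.405 -0.    -0.914]
 [ 0.914 -0.001  0.405]
 [-0.001 -1.    -0.   ]]
t 0.15 pos [0.2529 0.5712 0.205 ] down [-0.    -0.001 -1.   ] jawyaw 66.12 F [-0.7 -0.1  0.3] open 93.9
shift [-719.1 -134.3 -577.6] turn 72.72
(377, 240.4) [[ 0.51504581 -0.29685851]]
(408.4, 244.7) [[ 0.50510756 -0.38590472]]
(345.8, 235.5) [[ 0.52636226 -0.20776393]]
(182, 175) [[0.68542526 0.25687434]]
(176, 155) [[0.70051543 0.24101155]]
(85, 245) [[0.47958697 0.48104647]]
```

Call:
move_arm:
  series:
    - [0, -45, 0, 0]
    - [0, -90, 0, 0]
    - [0, -135, 0, 0]
    - [-32, -135, -26, 7]
    - [-65, -135, -52, 14]
    - [-97, -135, -78, 21]
    - [-130, -135, -104, 28]
    - [-162, -135, -130, 35]
    - [-195, -135, -156, 42]
    - [-227, -135, -182, 49]
    - [-260, -135, -208, 56]
    - [-260, -135, -208, 62]
  claw: 94

```text
time: 1.15
ee_pos: [0.3398, 0.2431, 0.3407]
ee_rot: [0.707, 0.021, -0.021, -0.707]
wrist_force: [0.8, -0.7, 0.5]
opening: 1.001
```

```bash
python3 -c "
from h import *
delta([.47,-.32,.34],-6.6)"
```

```text
t 1.15 pos [0.3398 0.2431 0.3407] down [ 0. -0. -1.] jawyaw 3.34 F [ 0.8 -0.7  0.5] open 94.1
shift [  97.2    0.8 -569.8] turn 9.94
```

Call:
move_arm:
  series:
    - [7, 0, -40, 5]
    - [14, 0, -80, 10]
    - [21, 0, -120, 10]
    - [28, 0, -160, 10]
    - [35, 0, -200, 10]
    - [42, 0, -240, 10]
    - [48, 0, -280, 10]
    - [55, 0, -320, 10]
    - [61, 0, -360, 10]
    - [68, 0, -400, 10]
    - [75, 0, -440, 10]
    - [82, 0, -480, 10]

```text
time: 2.15
ee_pos: [0.4497, -0.2332, 0.3413]
ee_rot: [-0.706, 0.04, -0.041, 0.706]
wrist_force: [0.7, 1.4, 0.2]
opening: 1.0
```

```bash
cat >> h.py <<'E'
def wray(uv,o):
    m=cams.camera_model('wrist');K=m['intrinsics'];T=m['T_tool_cam'];uv=np.atleast_2d(np.asarray(uv,float))
    q=(uv-K[:2,2])/K[0,0];r=np.linalg.norm(q,axis=1)+1e-12
    d=np.c_[q*(np.sin(r)/r)[:,None],np.cos(r)]
    M=R.from_quat(o['ee_rot']).as_matrix()
    return o['ee_pos']+M@T[:3,3],d@T[:3,:3].T@M.T
def wplane(uv,z,o):
    c,d=wray(uv,o);return (c+d*((z-c[2])/d[:,2])[:,None])[:,:2]
E
python3 - <<'E'
from h import *
import pickle
o=manip.get_obs();im=snap('wrist','w1.png');pickle.dump(o,open('w1.pkl','wb'))
delta([.47,-.32,.34],-6.6)
E
```

```text
t 2.2 pos [ 0.4499 -0.2394  0.3403] down [-0.001 -0.004 -1.   ] jawyaw -6.72 F [-4.1 -2.  -3.1] open 93.9
shift [ 29.4   0.6 -77.7] turn -0.12
```

View pics/w1.png

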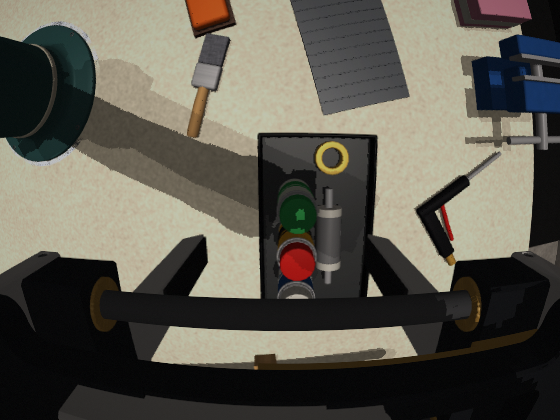

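The wrist picture shows the tray with green cap (298,214), red cap (297,262), white cap half hidden at (296,300), roller (329,235), tape (331,157). I move a little further so that all three show.

Call:
move_arm:
  series:
    - [14, 0, -35, 0]
    - [24, 0, -70, 0]
    - [30, 0, -100, 0]
    - [30, 0, -100, 0]
    - [30, 0, -100, 0]

```text
time: 2.62
ee_pos: [0.467, -0.3439, 0.34]
ee_rot: [0.708, -0.044, 0.042, -0.704]
wrist_force: [-0.3, 0.4, -0.1]
opening: 0.997
```

```bash
python3 - <<'E'
from h import *
import pickle
o=manip.get_obs();im=snap('wrist','w2.png');pickle.dump(o,open('w2.pkl','wb'))
delta([.4556,-.3238,.34],-6.6)
bgr=im[:,:,::-1].copy();H,S,V=cv2.split(cv2.cvtColor(bgr,cv2.COLOR_BGR2HSV))
for nm,m in(('green',(H>40)&(H<85)&(S>120)),('red',((H<8)|(H>172))&(S>150)&(V>80)),('white',(S<40)&(V>130)),('ochre',(H>15)&(H<32)&(S>120)&(V>80)),('grey',(S<50)&(V>60)&(V<130))):
    for a,c,l in comps(m,(230,90,390,300),60):
        e=cv2.fitEllipse(max(cv2.findContours(l.astype(np.uint8),0,1)[0],key=len)[:,0])
        print(nm,a,c.round(1),[np.round(v,1) for v in e],wplane(e[0],.149,o)[0].round(4),wplane(e[0],.024,o)[0].round(4))
cv2.imwrite('pics/w2c.png',cv2.resize(bgr[60:310,210:410],(640,800))[:600])
E
```

```text
t 2.67 pos [ 0.4676 -0.3424  0.3403] down [-0.002 -0.004 -1.   ] jawyaw -6.8 F [-0.4  1.3 -0.3] open 94.1
shift [-14.1   0.2  17. ] turn -0.2
green 1140 [272.3 122.7] [array([272.3, 122.7]), array([36.8, 37.6]), np.float64(38.8)] [ 0.4624 -0.265 ] [ 0.4578 -0.2604]
red 109 [282.9 164.8] [array([282.9, 164.9]), array([ 5.8, 24.5]), np.float64(129.7)] [ 0.4684 -0.3142] [ 0.4659 -0.3262]
white 105 [366.9  96.8] [array([367.5,  98.2]), array([15.8, 17.6]), np.float64(11.9)] [ 0.574  -0.2476] [ 0.6072 -0.2371]
white 188 [313.  136.8] [array([315.3, 131.6]), array([17. , 32.5]), np.float64(13.5)] [ 0.5093 -0.2807] [ 0.5206 -0.2813]
white 110 [369.3 129.1] [array([369. , 129.1]), array([ 6.8, 23. ]), np.float64(53.4)] [ 0.5718 -0.2835] [ 0.6042 -0.2851]
white 82 [364.2 171.2] [array([364.4, 171.2]), array([10. , 16.5]), np.float64(136.9)] [ 0.5618 -0.3318] [ 0.5908 -0.3498]
white 62 [384.1 195.6] [array([384.4, 196.2]), array([ 9. , 13.3]), np.float64(141.1)] [ 0.5843 -0.3643] [ 0.621  -0.3932]
white 1136 [251.  267.3] [array([251. , 258.8]), array([46.5, 72.9]), np.float64(16.2)] [ 0.4156 
[... 307 characters left out ...]
3.8, 294. ]), array([ 7.9, 15.3]), np.float64(111.4)] [ 0.4369 -0.4748] [ 0.4237 -0.541 ]
ochre 232 [313.4  95.9] [array([313.3,  93.8]), array([15.3, 28.8]), np.float64(90.4)] [ 0.5121 -0.2374] [ 0.5243 -0.2234]
grey 5126 [309.8 127.5] [array([305.4, 127.7]), array([ 80.1, 114.2]), np.float64(107.0)] [ 0.4987 -0.2751] [ 0.5065 -0.2739]
grey 73 [313.  92.] [array([313.1,  92.1]), array([ 5.2, 16.1]), np.float64(92.0)] [ 0.5122 -0.2354] [ 0.5244 -0.2207]
grey 200 [314.3 198.8] [array([312.9, 193.7]), array([22. , 24.2]), np.float64(112.8)] [ 0.4989 -0.3516] [ 0.5067 -0.3762]
grey 986 [273.7 227.9] [array([274., 228.]), array([32.8, 37.7]), np.float64(78.4)] [ 0.4488 -0.3872] [ 0.4396 -0.4239]
```

View pics/w2c.png

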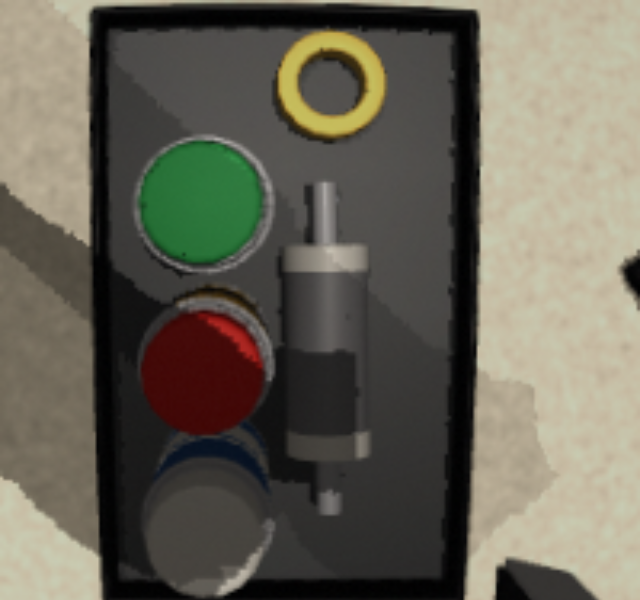

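```bash
python3 - <<'E'
from h import *
import pickle
o=pickle.load(open('w2.pkl','rb'))
print('red',wplane((273.4,176.6),.149,o),'roller mid',wplane((312.2,170),.03,o))
delta([.4623,-.2635,.085],-6.5)
E
```

```text
red [[ 0.45596435 -0.32629585]] roller mid [[ 0.50903806 -0.33849541]]
t 2.67 pos [ 0.4676 -0.3424  0.3403] down [-0.002 -0.004 -1.   ] jawyaw -6.8 F [-0.4  1.3 -0.3] open 94.1
shift [-14.2 254.9  78.8] turn -0.3
```

Call:
move_arm:
  series:
    - [-7, 0, 40, 0]
    - [-14, 0, 79, 0]
    - [-14, 40, 79, 0]
    - [-14, 80, 79, 0]
    - [-14, 120, 79, 0]
    - [-14, 155, 79, 0]
    - [-14, 185, 79, 0]
    - [-14, 210, 79, 0]
    - [-14, 230, 79, 0]
    - [-14, 245, 79, 0]
    - [-14, 255, 79, 0]
    - [-14, 255, 79, 0]

```text
time: 3.67
ee_pos: [0.4622, -0.2616, 0.0838]
ee_rot: [0.707, -0.042, 0.04, -0.705]
wrist_force: [-0.1, 1.0, -0.4]
opening: 0.999
```

```bash
python3 -c "
from h import *
delta([.4623,-.2635,.085],-6.5)
a=snap('side','s1.png');cv2.imwrite('pics/s1c.png',cv2.resize(a[220:420,150:350,::-1],(600,600)))"
```

```text
t 3.67 pos [ 0.4622 -0.2616  0.0838] down [-0.004 -0.003 -1.   ] jawyaw -6.7 F [-0.1  1.  -0.4] open 93.9
shift [ 0.3 -1.2 -1.9] turn -0.2
```

View pics/s1c.png

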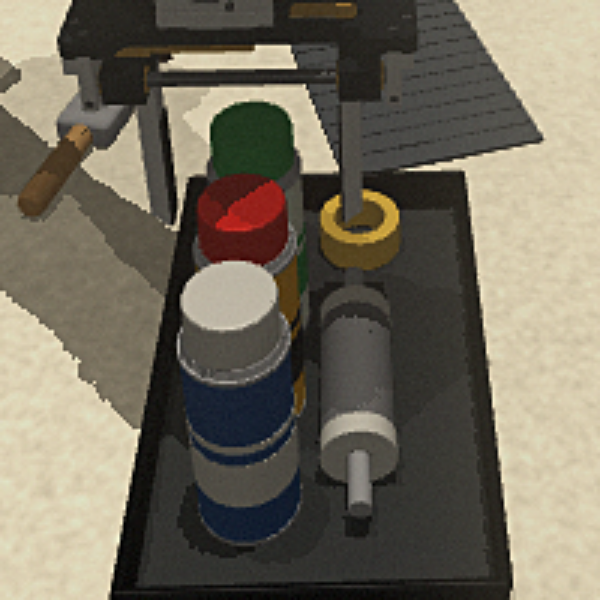

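The fingers straddle the white can with the green cap (250,140 in the crop), clear of the tape and roller. Closing.

Call:
move_arm:
  series:
    - [0, 0, 0, 0]
    - [0, 0, 0, 0]
    - [0, 0, 0, 0]
    - [0, 0, 0, 0]
    - [0, 0, 0, 0]
    - [0, 0, 0, 0]
    - [0, 0, 0, 0]
  claw: 40
  force: 30

```text
time: 4.3
ee_pos: [0.4626, -0.2623, 0.085]
ee_rot: [0.707, -0.042, 0.041, -0.705]
wrist_force: [0.1, -0.3, -1.3]
opening: 0.55
```

```bash
python3 -c "
from h import *
o=manip.get_obs()
delta([.568,.062,.145],-6.5);delta([.4622,-.2616,.145],-6.5)"
```

```text
t 4.3 pos [ 0.4626 -0.2623  0.085 ] down [-0.002 -0.004 -1.   ] jawyaw -6.73 F [ 0.1 -0.3 -1.3] open 51.7
shift [ 66.6 -61.4 334.2] turn -0.23
t 4.3 pos [ 0.4626 -0.2623  0.085 ] down [-0.002 -0.004 -1.   ] jawyaw -6.73 F [ 0.1 -0.3 -1.3] open 51.7
shift [ -0.6 -60.    0.4] turn -0.23
```

Call:
move_arm:
  series:
    - [0, -15, 0, 0]
    - [0, -40, 0, 0]
    - [1, -58, 6, 0]
    - [5, -62, 25, 0]
    - [11, -62, 55, 0]
    - [18, -62, 91, 0]
    - [26, -62, 130, 0]
    - [34, -62, 170, 0]
    - [42, -62, 209, 0]
    - [50, -62, 248, 0]
    - [57, -62, 283, 0]
    - [62, -62, 310, 0]

```text
time: 5.3
ee_pos: [0.5611, 0.042, 0.1454]
ee_rot: [0.707, -0.042, 0.04, -0.705]
wrist_force: [0.6, 0.2, -0.8]
opening: 0.55
```

```bash
python3 -c "
from h import *
delta([.568,.062,.085],-6.5)"
```

```text
t 5.3 pos [0.5611 0.042  0.1454] down [-0.003 -0.003 -1.   ] jawyaw -6.59 F [ 0.6  0.2 -0.8] open 51.7
shift [ 4.7 60.4 20.9] turn -0.09
```

Call:
move_arm:
  series:
    - [3, 0, 14, 0]
    - [5, 10, 21, 0]
    - [5, 35, 21, 0]
    - [5, 50, 21, 0]
    - [5, 57, 21, 0]
    - [5, 60, 21, 0]
    - [5, 60, 21, 0]
    - [5, 60, 21, 0]

```text
time: 5.97
ee_pos: [0.5684, 0.0609, 0.0857]
ee_rot: [0.707, -0.042, 0.04, -0.705]
wrist_force: [-0.1, -0.2, -0.2]
opening: 0.551
```

Call:
move_arm:
  series:
    - [0, 0, 0, 0]
    - [0, 0, 0, 0]
    - [0, 0, 0, 0]
    - [0, 0, 0, 0]
    - [0, 0, 0, 0]
    - [0, -30, 0, 0]
    - [0, -70, 0, 0]
    - [0, -110, 0, 0]
    - [0, -130, 0, 0]
    - [0, -130, 0, 0]
  claw: 94

```text
time: 6.8
ee_pos: [0.5706, 0.0612, 0.2201]
ee_rot: [0.706, -0.04, 0.042, -0.705]
wrist_force: [0.9, -0.6, -0.3]
opening: 1.001
```

```bash
python3 -c "
from h import *
delta([.456,-.325,.205],-6.5)"
```

```text
t 6.8 pos [0.5706 0.0612 0.2201] down [ 0.003 -0.002 -1.   ] jawyaw -6.68 F [ 0.9 -0.6 -0.3] open 94.1
shift [ -68.9   15.4 -396.9] turn -0.18
```

Call:
move_arm:
  series:
    - [-7, 0, -40, 0]
    - [-14, 0, -80, 0]
    - [-21, 0, -120, 0]
    - [-28, 0, -160, 0]
    - [-35, 0, -200, 0]
    - [-42, 0, -240, 0]
    - [-49, 0, -280, 0]
    - [-56, 0, -320, 0]
    - [-62, 0, -355, 0]
    - [-67, 0, -385, 0]
    - [-69, 0, -397, 0]
    - [-69, 0, -397, 0]

```text
time: 7.8
ee_pos: [0.4539, -0.3281, 0.2201]
ee_rot: [0.707, -0.042, 0.044, -0.705]
wrist_force: [-1.6, 0.4, -0.2]
opening: 1.001
```

```bash
python3 -c "
from h import *
delta([.4559,-.325,.085],-6.7)"
```

```text
t 7.8 pos [ 0.4539 -0.3281  0.2201] down [ 0.003 -0.003 -1.   ] jawyaw -6.95 F [-1.6  0.4 -0.2] open 94.1
shift [  1.2 135.1   3.6] turn -0.25
```

Call:
move_arm:
  series:
    - [1, 0, 3, 0]
    - [1, 35, 3, 0]
    - [1, 70, 3, 0]
    - [1, 100, 3, 0]
    - [1, 120, 3, 0]
    - [1, 132, 3, 0]
    - [1, 135, 3, 0]
    - [1, 135, 3, 0]
    - [1, 135, 3, 0]

```text
time: 8.55
ee_pos: [0.4564, -0.3256, 0.0862]
ee_rot: [0.707, -0.041, 0.044, -0.705]
wrist_force: [-0.5, -0.3, -0.3]
opening: 1.0
```

Call:
move_arm:
  series:
    - [0, 0, 0, 0]
    - [0, 0, 0, 0]
    - [0, 0, 0, 0]
    - [0, 0, 0, 0]
    - [0, 0, 0, 0]
    - [0, 0, 0, 0]
    - [0, 0, 0, 0]
  claw: 40
  force: 30

```text
time: 9.13
ee_pos: [0.4562, -0.3256, 0.0862]
ee_rot: [0.707, -0.041, 0.044, -0.705]
wrist_force: [-0.6, -0.0, -1.5]
opening: 0.55
```

```bash
python3 -c "
from h import *
delta([.579,-.012,.145],-6.5)"
```

```text
t 9.13 pos [ 0.4562 -0.3256  0.0862] down [ 0.004 -0.003 -1.   ] jawyaw -6.93 F [-0.6 -0.  -1.5] open 51.7
shift [ 84.3 -59.3 326. ] turn -0.43
```

Call:
move_arm:
  series:
    - [0, -15, 0, 0]
    - [0, -40, 0, 0]
    - [1, -58, 6, 0]
    - [6, -62, 25, 0]
    - [14, -62, 55, 0]
    - [23, -62, 91, 0]
    - [33, -62, 130, 0]
    - [43, -62, 168, 0]
    - [53, -62, 206, 0]
    - [63, -62, 244, 0]
    - [72, -62, 280, 0]
    - [79, -62, 307, 0]

```text
time: 10.13
ee_pos: [0.5721, -0.0266, 0.1474]
ee_rot: [0.707, -0.041, 0.043, -0.705]
wrist_force: [0.8, -0.4, -1.6]
opening: 0.553
```

```bash
python3 -c "
from h import *
delta([.579,-.012,.087],-6.5)"
```

```text
t 10.13 pos [ 0.5721 -0.0266  0.1474] down [ 0.003 -0.002 -1.   ] jawyaw -6.78 F [ 0.8 -0.4 -1.6] open 52.0
shift [ 4.9 60.4 15.4] turn -0.28
```

Call:
move_arm:
  series:
    - [3, 0, 10, 0]
    - [5, 10, 15, 0]
    - [5, 35, 15, 0]
    - [5, 50, 15, 0]
    - [5, 57, 15, 0]
    - [5, 60, 15, 0]
    - [5, 60, 15, 0]
    - [5, 60, 15, 0]

```text
time: 10.8
ee_pos: [0.5793, -0.0131, 0.088]
ee_rot: [0.707, -0.041, 0.044, -0.705]
wrist_force: [-0.0, 0.8, -2.1]
opening: 0.551
```

Call:
move_arm:
  series:
    - [0, 0, 0, 0]
    - [0, 0, 0, 0]
    - [0, 0, 0, 0]
    - [0, 0, 0, 0]
    - [0, 0, 0, 0]
    - [0, -30, 0, 0]
    - [0, -70, 0, 0]
    - [0, -110, 0, 0]
    - [0, -130, 0, 0]
    - [0, -130, 0, 0]
  claw: 94

```text
time: 11.63
ee_pos: [0.5806, -0.0131, 0.2225]
ee_rot: [0.706, -0.039, 0.046, -0.706]
wrist_force: [-0.0, 0.2, 0.3]
opening: 1.001
```

```bash
python3 -c "
from h import *
delta([.4485,-.3868,.215],-6.7)"
```

```text
t 11.63 pos [ 0.5806 -0.0131  0.2225] down [ 0.01  -0.001 -1.   ] jawyaw -6.84 F [-0.   0.2  0.3] open 94.1
shift [ -86.7    6.7 -386.7] turn -0.14
```

Call:
move_arm:
  series:
    - [-9, 0, -39, 0]
    - [-18, 0, -78, 0]
    - [-26, 0, -117, 0]
    - [-35, 0, -156, 0]
    - [-44, 0, -195, 0]
    - [-53, 0, -234, 0]
    - [-62, 0, -273, 0]
    - [-70, 0, -312, 0]
    - [-78, 0, -348, 0]
    - [-84, 0, -374, 0]
    - [-87, 3, -386, 0]
    - [-87, 5, -386, 0]

```text
time: 12.63
ee_pos: [0.4461, -0.3889, 0.2164]
ee_rot: [0.706, -0.04, 0.047, -0.705]
wrist_force: [0.2, 0.5, -1.3]
opening: 0.999
```

```bash
python3 -c "
from h import *
delta([.4485,-.3868,.085],-6.7)"
```

```text
t 12.63 pos [ 0.4461 -0.3889  0.2164] down [ 0.009 -0.002 -1.   ] jawyaw -7.1 F [ 0.2  0.5 -1.3] open 93.9
shift [  0.9 131.4   2.6] turn -0.4
```

Call:
move_arm:
  series:
    - [1, 0, 2, -0.4]
    - [1, 35, 2, -0.4]
    - [1, 70, 2, -0.4]
    - [1, 100, 2, -0.4]
    - [1, 120, 2, -0.4]
    - [1, 129, 2, -0.4]
    - [1, 131, 2, -0.4]
    - [1, 131, 2, -0.4]
    - [1, 131, 2, -0.4]

```text
time: 13.38
ee_pos: [0.4493, -0.3876, 0.0867]
ee_rot: [0.707, -0.037, 0.045, -0.705]
wrist_force: [-1.2, -0.5, -0.1]
opening: 1.004
```

Call:
move_arm:
  series:
    - [0, 0, 0, 0]
    - [0, 0, 0, 0]
    - [0, 0, 0, 0]
    - [0, 0, 0, 0]
    - [0, 0, 0, 0]
    - [0, 0, 0, 0]
    - [0, 0, 0, 0]
  claw: 40
  force: 30

```text
time: 13.97
ee_pos: [0.4492, -0.3876, 0.0867]
ee_rot: [0.707, -0.037, 0.045, -0.705]
wrist_force: [-0.4, -0.3, -3.0]
opening: 0.553
```

```bash
python3 -c "
from h import *
delta([.590,-.086,.145],-6.5)"
```

```text
t 13.97 pos [ 0.4492 -0.3876  0.0867] down [ 0.01  -0.003 -1.   ] jawyaw -6.67 F [-0.4 -0.3 -3. ] open 52.0
shift [105.5 -57.8 315.8] turn -0.17
```

Call:
move_arm:
  series:
    - [0, -15, 0, 0]
    - [0, -40, 0, 0]
    - [1, -58, 4, 0]
    - [7, -62, 22, 0]
    - [17, -62, 52, 0]
    - [29, -62, 88, 0]
    - [41, -62, 125, 0]
    - [53, -62, 162, 0]
    - [65, -62, 198, 0]
    - [77, -62, 234, 0]
    - [88, -62, 268, 0]
    - [97, -62, 295, 0]

```text
time: 14.97
ee_pos: [0.5801, -0.1025, 0.15]
ee_rot: [0.707, -0.037, 0.044, -0.705]
wrist_force: [0.3, -0.2, -2.8]
opening: 0.55
```

```bash
python3 -c "
from h import *
delta([.590,-.086,.087],-6.5)"
```

```text
t 14.97 pos [ 0.5801 -0.1025  0.15  ] down [ 0.011 -0.003 -1.   ] jawyaw -6.56 F [ 0.3 -0.2 -2.8] open 51.7
shift [ 7.3 63.1 17.6] turn -0.06
```

Call:
move_arm:
  series:
    - [4, 0, 11, 0]
    - [7, 10, 17, 0]
    - [7, 35, 17, 0]
    - [7, 50, 17, 0]
    - [7, 58, 17, 0]
    - [7, 62, 17, 0]
    - [7, 63, 17, 0]
    - [7, 63, 17, 0]

```text
time: 15.63
ee_pos: [0.5897, -0.0874, 0.0875]
ee_rot: [0.707, -0.037, 0.045, -0.705]
wrist_force: [0.3, 0.7, -2.6]
opening: 0.553
```

Call:
move_arm:
  series:
    - [0, 0, 0, 0]
    - [0, 0, 0, 0]
    - [0, 0, 0, 0]
    - [0, 0, 0, 0]
    - [0, 0, 0, 0]
    - [0, -30, 0, 0]
    - [0, -70, 0, 0]
    - [0, -110, 0, 0]
    - [0, -130, 0, 0]
    - [0, -130, 0, 0]
  claw: 94

```text
time: 16.47
ee_pos: [0.59, -0.0876, 0.2221]
ee_rot: [0.706, -0.035, 0.047, -0.705]
wrist_force: [-0.8, -1.1, 0.5]
opening: 1.0
```

```bash
python3 -c "
from h import *
delta([.508,-.375,.2],-6.5)"
```

```text
t 16.47 pos [ 0.59   -0.0876  0.2221] down [ 0.017 -0.003 -1.   ] jawyaw -6.63 F [-0.8 -1.1  0.5] open 94.0
shift [ -48.6   21.5 -294.9] turn -0.13
```

Call:
move_arm:
  series:
    - [-7, 0, -38, 0]
    - [-13, 2, -78, 0]
    - [-20, 5, -118, 0]
    - [-26, 8, -158, 0]
    - [-33, 11, -198, 0]
    - [-40, 15, -238, 0]
    - [-45, 18, -270, 0]
    - [-48, 21, -290, 0]
    - [-49, 21, -295, 0]
    - [-49, 21, -295, 0]
    - [-49, 21, -295, 0]

```text
time: 17.38
ee_pos: [0.508, -0.3743, 0.2002]
ee_rot: [0.706, -0.035, 0.047, -0.706]
wrist_force: [0.3, -0.1, 0.8]
opening: 1.001
```

```bash
python3 - <<'E'
from h import *
import pickle
o=manip.get_obs();im=snap('wrist','w3.png');pickle.dump(o,open('w3.pkl','wb'))
delta([.508,-.338,.2],-6.5)
bgr=im[:,:,::-1].copy()
cv2.imwrite('pics/w3c.png',cv2.resize(bgr[60:310,210:410],(480,600)))
E
```

```text
t 17.43 pos [ 0.5084 -0.3737  0.2003] down [ 0.017 -0.002 -1.   ] jawyaw -6.54 F [ 1.5 -0.1 -0.1] open 94.1
shift [-4.5  0.2 35.5] turn -0.04
```

View pics/w3c.png

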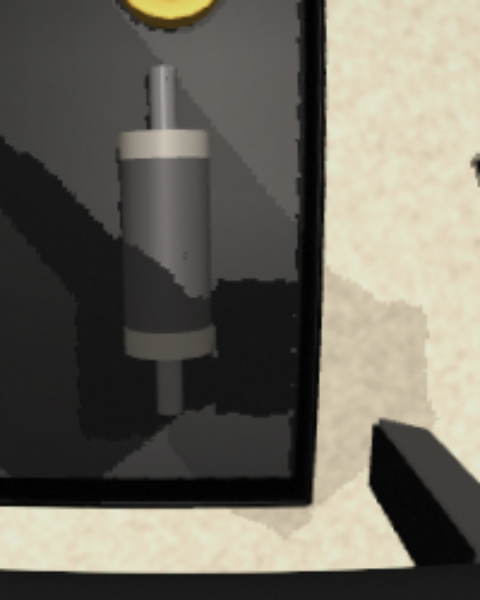

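Roller: upper axle end at crop (162,66), lower at (171,414); grey/white body from (164,131) to (171,358). Tray otherwise empty except for the tape.

```bash
python3 - <<'E'
from h import *
import pickle
o=pickle.load(open('w3.pkl','rb'))
f=lambda c:(210+c[0]/2.4,60+c[1]/2.4)
a,b=wplane([f((162,67)),f((171,413))],.026,o);c,d=wplane([f((164.5,131)),f((170.5,358))],.030,o)
for p,q in((a,b),(c,d)): print(p,q,(p+q)/2,np.linalg.norm(p-q),np.degrees(np.arctan2(*(p-q)[::-1]))-90)
m=((a+b)/2+(c+d)/2)/2
delta([*m,.009],np.degrees(np.arctan2(*(a-b)[::-1]))-90)
E
```

```text
[ 0.51690354 -0.25828217] [ 0.50232562 -0.41787081] [ 0.50961458 -0.33807649] 0.16025307905763056 -5.2193054213745995
[ 0.514638   -0.28776762] [ 0.50531794 -0.39039108] [ 0.50997797 -0.33907935] 0.10304580851123726 -5.189255835177079
t 17.43 pos [ 0.5084 -0.3737  0.2003] down [ 0.017 -0.002 -1.   ] jawyaw -6.54 F [ 1.5 -0.1 -0.1] open 94.1
shift [ -5.9 191.2  35.1] turn -1.32
```

Call:
move_arm:
  series:
    - [-6, 0, 35, -1.3]
    - [-6, 35, 35, -1.3]
    - [-6, 70, 35, -1.3]
    - [-6, 105, 35, -1.3]
    - [-6, 135, 35, -1.3]
    - [-6, 160, 35, -1.3]
    - [-6, 178, 35, -1.3]
    - [-6, 188, 35, -1.3]
    - [-6, 191, 35, -1.3]
    - [-6, 191, 35, -1.3]
    - [-6, 191, 35, -1.3]
  claw: 70

```text
time: 18.35
ee_pos: [0.5104, -0.3386, 0.0103]
ee_rot: [0.707, -0.026, 0.039, -0.706]
wrist_force: [-0.0, -0.2, -0.2]
opening: 0.742
```

Call:
move_arm:
  series:
    - [0, 0, 0, 0]
    - [0, 0, 0, 0]
    - [0, 0, 0, 0]
    - [0, 0, 0, 0]
    - [0, 0, 0, 0]
    - [0, 0, 0, 0]
  claw: 30
  force: 40

```text
time: 18.85
ee_pos: [0.5105, -0.3386, 0.0105]
ee_rot: [0.707, -0.026, 0.039, -0.706]
wrist_force: [-1.6, 1.4, 3.3]
opening: 0.416
```

```bash
python3 -c "
from h import *
delta([.43,-.2,.3],-5.2)"
```

```text
t 18.85 pos [ 0.5105 -0.3386  0.0105] down [ 0.018 -0.002 -1.   ] jawyaw -5.21 F [-1.6  1.4  3.3] open 39.1
shift [ -87.3 -291.3  130.5] turn -0.01
```

Call:
move_arm:
  series:
    - [0, -10, 0, 0]
    - [0, -30, 0, 0]
    - [0, -60, 0, 0]
    - [0, -95, 0, 0]
    - [0, -135, 0, 0]
    - [0, -175, 0, 0]
    - [0, -215, 0, 0]
    - [0, -250, 0, 0]
    - [0, -275, 0, 0]
    - [0, -290, 0, 0]
    - [0, -290, 0, 0]
    - [0, -290, 0, 0]

```text
time: 19.85
ee_pos: [0.5049, -0.3379, 0.3006]
ee_rot: [0.707, -0.025, 0.039, -0.706]
wrist_force: [-0.1, -0.0, -3.3]
opening: 0.416
```

```bash
python3 -c "
from h import *
delta([.53,.15,.3],-9.5)"
```

```text
t 19.85 pos [ 0.5049 -0.3379  0.3006] down [ 0.019 -0.002 -1.   ] jawyaw -5.22 F [-0.1 -0.  -3.3] open 39.1
shift [-19.4  -0.  488.2] turn 4.28
```

Call:
move_arm:
  series:
    - [0, 0, 15, 0]
    - [-1, 0, 40, 0]
    - [-2, 0, 75, 0]
    - [-4, 0, 113, 1]
    - [-6, 0, 152, 1]
    - [-8, 0, 190, 1]
    - [-9, 0, 228, 2]
    - [-11, 0, 266, 2]
    - [-12, 0, 304, 3]
    - [-14, 0, 342, 4]
    - [-15, 0, 380, 4]
    - [-17, 0, 415, 4]

```text
time: 20.85
ee_pos: [0.5247, 0.0794, 0.2987]
ee_rot: [0.705, -0.05, 0.063, -0.704]
wrist_force: [0.5, 0.9, -2.8]
opening: 0.415
```

```bash
python3 -c "
from h import *
delta([.53,.15,.3],-9.5)"
```

```text
t 20.85 pos [0.5247 0.0794 0.2987] down [ 0.017 -0.003 -1.   ] jawyaw -9.17 F [ 0.5  0.9 -2.8] open 39.0
shift [-6.  -1.4 70.5] turn 0.33
```

Call:
move_arm:
  series:
    - [-3, 0, 30, 0]
    - [-5, 0, 55, 0]
    - [-6, 0, 68, 0]
    - [-6, 0, 70, 0]
    - [-6, 0, 70, 0]
    - [-6, 0, 70, 0]

```text
time: 21.35
ee_pos: [0.5298, 0.1479, 0.2982]
ee_rot: [0.706, -0.051, 0.063, -0.704]
wrist_force: [-0.2, -0.4, -2.2]
opening: 0.417
```

```bash
python3 - <<'E'
from h import *
import pickle
o=manip.get_obs();im=snap('wrist','w4.png');pickle.dump(o,open('w4.pkl','wb'))
delta([.53,.15,.3],-9.5)
cv2.imwrite('pics/w4c.png',cv2.resize(im[20:320,120:440,::-1],(640,600)))
E
```

```text
t 21.4 pos [0.5299 0.1478 0.2984] down [ 0.017 -0.003 -1.   ] jawyaw -9.29 F [ 0.5 -1.5 -2.8] open 38.8
shift [-0.2 -1.6  2.2] turn 0.21
```

View pics/w4c.png

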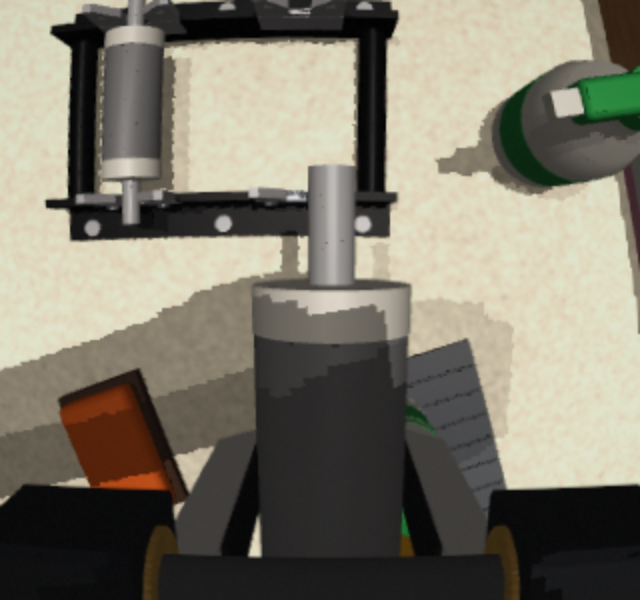

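The wrist view shows the rest: fitted roller body from crop (134,28) to (132,178), axle end (131,222), bolts at (93,228), (224,224), (363,224), empty forks near (275,195) and (303,12); the bottle is at (570,120), clear to the right.

```bash
python3 - <<'E'
from h import *
import pickle
o=pickle.load(open('w4.pkl','rb'))
W=lambda c,z:wplane([(120+c[0]/2,20+c[1]/2)],z,o)[0]
T=lambda c,z:plane('top',[(c[0]/3.636-10,c[1]/3.636+190)],z)[0]
ang=lambda v:np.degrees(np.arctan2(v[1],v[0]))
b=[W(c,.006) for c in((93,228),(224,224),(363,224))];print('bolts w',np.round(b,4),ang(b[2]-b[0]))
t=[T(c,.006) for c in((695,355),(724,226),(753,100))];print('bolts t',np.round(t,4),ang(t[2]-t[0]))
p,q=W((132,178),.062),W((134,28),.062);print('body w',p,q,(p+q)/2,np.linalg.norm(p-q),ang(q-p)-90)
print('axle end w',W((131,220),.058))
p2,q2=T((653,290),.062),T((522,253),.062);print('body t',p2,q2,(p2+q2)/2,np.linalg.norm(p2-q2),ang(q2-p2)-90)
p3,q3=T((693,297),.058),T((482,255),.058);print('axle t',(p3+q3)/2,np.linalg.norm(p3-q3),ang(q3-p3)-90)
im=cv2.imread('pics/w4.png');a=cv2.resize(im[15:130,170:320],(600,460),interpolation=cv2.INTER_CUBIC);cv2.imwrite('pics/w4d.png',a)
E
```

```text
bolts w [[0.3724 0.2456]
 [0.4711 0.2284]
 [0.57   0.2114]] -9.830322293381876
bolts t [[0.3715 0.2478]
 [0.4702 0.2306]
 [0.5687 0.2129]] -10.037490800095355
body w [0.42448278 0.26822662] [0.44059454 0.36967017] [0.43253866 0.31894839] 0.10271506019418376 -9.024612357356673
axle end w [0.41787053 0.24148159]
body t [0.42079065 0.26985997] [0.44546781 0.36653939] [0.43312923 0.31819968] 0.0997791086518962 -14.318854627474124
axle t [0.42983306 0.31903076] 0.15777958771853476 -9.879330976715138
```

View pics/w4d.png

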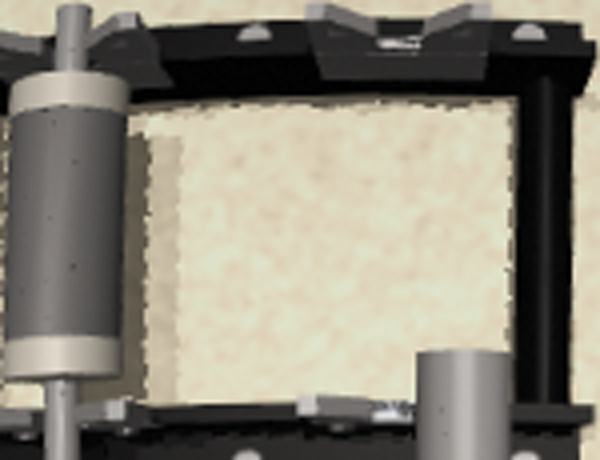

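```bash
python3 - <<'E'
from h import *
import pickle
o=pickle.load(open('w4.pkl','rb'))
W=lambda c,z:wplane([(170+c[0]/4,15+c[1]/4)],z,o)[0]
u=np.array([np.cos(np.radians(-9.9)),np.sin(np.radians(-9.9))]);v=np.array([-u[1],u[0]]);s=np.array([.5398,.300])
for c,z in(((400,43),.05),((391,409),.05),((70,60),.062),((62,400),.062),((322,8),.084),((472,8),.084)):
    p=W(c,z);print(c,p.round(4),'along rest x,y:',((p-s)@u*1e3).round(1),((p-s)@v*1e3).round(1))
delta([.5398,.300,.3],-9.9)
# grip offset of roller in hand
E
```

```text
(400, 43) [0.5495 0.3614] along rest x,y: -1.0 62.2
(391, 409) [0.5267 0.2377] along rest x,y: -2.2 -63.6
(70, 60) [0.442  0.3753] along rest x,y: -109.3 57.3
(62, 400) [0.4225 0.2606] along rest x,y: -108.8 -59.0
(322, 8) [0.527  0.3658] along rest x,y: -24.0 62.6
(472, 8) [0.5721 0.3579] along rest x,y: 21.8 62.5
t 21.4 pos [0.5299 0.1478 0.2984] down [ 0.017 -0.003 -1.   ] jawyaw -9.29 F [ 0.5 -1.5 -2.8] open 38.8
shift [-14.8  -1.9 151.8] turn 0.61
```

```bash
python3 - <<'E'
from h import *
import pickle
o=pickle.load(open('w4.pkl','rb'))
print(wplane([(120+552/2,20+103/2)],.19,o),wplane([(120+495/2,20+130/2)],.08,o))
delta([.539,.300,.3],-9.9)
E
```

```text
[[0.652825   0.25650043]] [[0.65579262 0.25901781]]
t 21.4 pos [0.5299 0.1478 0.2984] down [ 0.017 -0.003 -1.   ] jawyaw -9.29 F [ 0.5 -1.5 -2.8] open 38.8
shift [-15.5  -1.9 151.7] turn 0.61
```

Call:
move_arm:
  series:
    - [-3, 0, 15, 0.6]
    - [-6, 0, 45, 0.6]
    - [-9, 0, 80, 0.6]
    - [-12, 0, 110, 0.6]
    - [-14, 0, 135, 0.6]
    - [-15, 0, 148, 0.6]
    - [-15, 0, 152, 0.6]
    - [-15, 0, 152, 0.6]
    - [-15, 0, 152, 0.6]
    - [-15, 0, 152, 0.6]

```text
time: 22.23
ee_pos: [0.54, 0.2982, 0.2985]
ee_rot: [0.705, -0.056, 0.068, -0.704]
wrist_force: [-0.3, 0.2, -2.9]
opening: 0.419
```

```bash
python3 - <<'E'
from h import *
delta([.539,.300,.09],-9.9)
E
```

```text
t 22.23 pos [0.54   0.2982 0.2985] down [ 0.017 -0.003 -1.   ] jawyaw -10.03 F [-0.3  0.2 -2.9] open 39.4
shift [ -4.9 208.4   1.6] turn -0.13
```

Call:
move_arm:
  series:
    - [-1, 15, 1, 0]
    - [-2, 45, 1, 0]
    - [-3, 80, 1, 0]
    - [-4, 115, 1, 0]
    - [-4, 148, 1, 0]
    - [-5, 175, 1, 0]
    - [-5, 195, 1, 0]
    - [-5, 205, 1, 0]
    - [-5, 208, 1, 0]
    - [-5, 208, 1, 0]
    - [-5, 208, 1, 0]

```text
time: 23.15
ee_pos: [0.5396, 0.2994, 0.0918]
ee_rot: [0.704, -0.055, 0.069, -0.704]
wrist_force: [-0.7, -0.0, -2.7]
opening: 0.417
```

```bash
python3 - <<'E'
from h import *
delta([.539,.300,.045],-9.9)
a=snap('side','s2.png');cv2.imwrite('pics/s2c.png',cv2.resize(a[100:220,170:330,::-1],(800,600),interpolation=cv2.INTER_CUBIC))
E
```

```text
t 23.15 pos [0.5396 0.2994 0.0918] down [ 0.019 -0.002 -1.   ] jawyaw -10.06 F [-0.7 -0.  -2.7] open 39.2
shift [-1.6 46.8  0.4] turn -0.16
```

View pics/s2c.png

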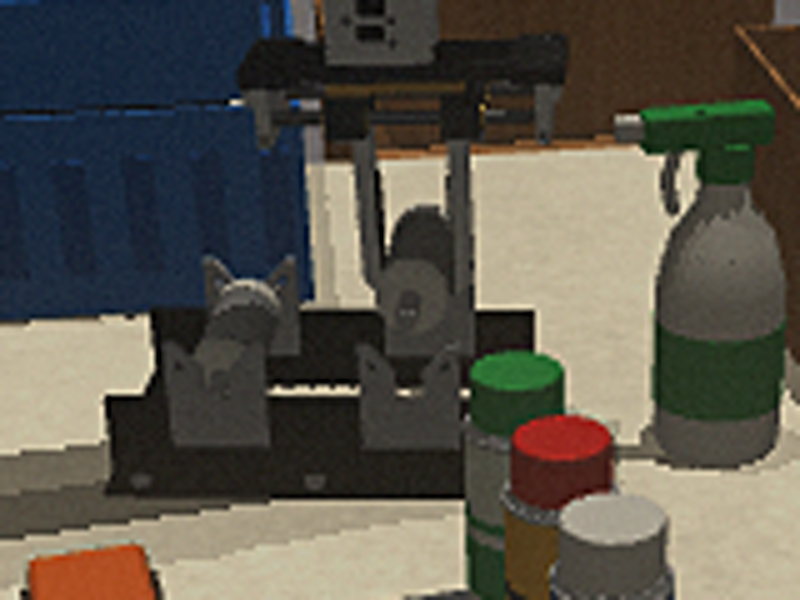

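The near axle end (407,308) is directly above the fork's slot (408,385), the bottle is clear and the cans stand upright. Lowering.

Call:
move_arm:
  series:
    - [-1, 10, 0, 0]
    - [-1.5, 20, 0, 0]
    - [-1.5, 28, 0, 0]
    - [-1.5, 35, 0, 0]
    - [-1.5, 40, 0, 0]
    - [-1.5, 43, 0, 0]
    - [-1.5, 45, 0, 0]
    - [-1.5, 46, 0, 0]
    - [-1.5, 46, 0, 0]

```text
time: 23.95
ee_pos: [0.5391, 0.2998, 0.0459]
ee_rot: [0.704, -0.055, 0.069, -0.704]
wrist_force: [-0.5, -0.5, -2.4]
opening: 0.421
```

```bash
python3 - <<'E'
from h import *
delta([.539,.300,.0425],-9.9)
E
```

```text
t 23.95 pos [0.5391 0.2998 0.0459] down [ 0.019 -0.002 -1.   ] jawyaw -10.05 F [-0.5 -0.5 -2.4] open 39.6
shift [-0.2  3.4  0.2] turn -0.15
```

Call:
move_arm:
  series:
    - [0, 1, 0, 0]
    - [0, 2, 0, 0]
    - [0, 3, 0, 0]
    - [0, 3, 0, 0]
    - [0, 3, 0, 0]

```text
time: 24.37
ee_pos: [0.5392, 0.2998, 0.0429]
ee_rot: [0.704, -0.055, 0.069, -0.704]
wrist_force: [0.5, 0.6, -2.6]
opening: 0.417
```

Call:
move_arm:
  series:
    - [0, 0, 0, 0]
    - [0, 0, 0, 0]
    - [0, 0, 0, 0]
    - [0, 0, 0, 0]
    - [0, -10, 0, 0]
    - [0, -30, 0, 0]
    - [0, -60, 0, 0]
    - [0, -95, 0, 0]
    - [0, -135, 0, 0]
    - [0, -170, 0, 0]
    - [0, -180, 0, 0]
    - [0, -180, 0, 0]
  claw: 64

```text
time: 25.37
ee_pos: [0.5369, 0.3005, 0.2264]
ee_rot: [-0.703, 0.054, -0.07, 0.706]
wrist_force: [0.5, 0.1, -1.2]
opening: 0.68
```

Call:
move_arm:
  series:
    - [0, 0, -38, 0]
    - [0, 0, -76, 0]
    - [0, 0, -110, 0]
    - [0, 0, -135, 0]
    - [0, 0, -145, 0]
    - [0, 0, -145, 0]
    - [0, 0, -145, 0]
  claw: 94

```text
time: 25.95
ee_pos: [0.5115, 0.1584, 0.2254]
ee_rot: [-0.703, 0.054, -0.07, 0.706]
wrist_force: [-0.4, 1.1, -0.1]
opening: 1.001
```

```bash
python3 - <<'E'
from h import *
import pickle
o=manip.get_obs();im=snap('wrist','w5.png');pickle.dump(o,open('w5.pkl','wb'))
delta([.590,-.0874,.22],-6.7)
a=cv2.resize(im[30:230,150:330,::-1],(540,600));b=snap('side','s3.png')
b=cv2.resize(b[120:220,180:280,::-1],(260,260));c=np.zeros((600,260,3),np.uint8);c[:260]=b
cv2.imwrite('pics/w5c.png',np.hstack([a,c]))
E
```

```text
t 26.0 pos [0.5116 0.159  0.2253] down [ 0.022  0.001 -1.   ] jawyaw -9.98 F [-0.  -0.4 -0.7] open 94.0
shift [ 119.8    6.7 -229.1] turn -3.28
```

View pics/w5c.png

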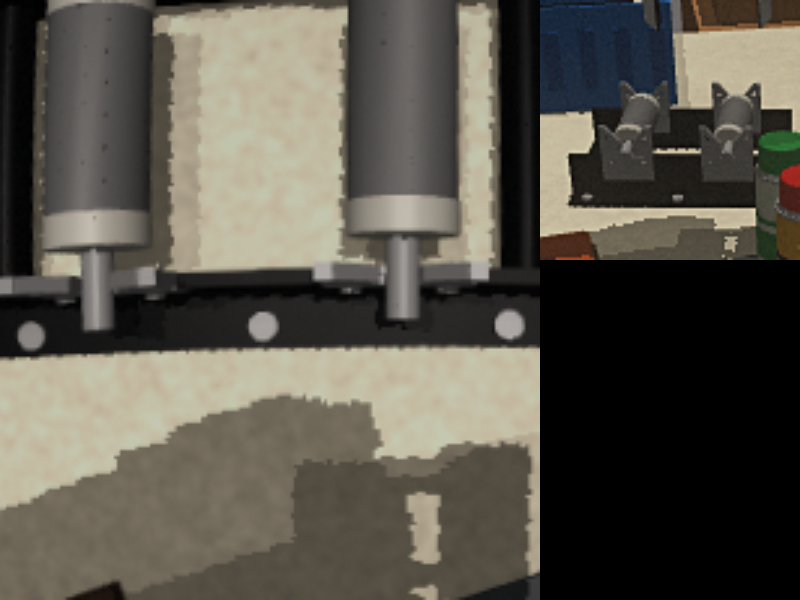

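Both rollers lie alike in their forks: new axle at (400,280) of the crop, body ends level, and the side inset agrees. The tool has picked up a 1.3° lean, which I will try to undo with a brisk descent before taking the cans.

Call:
move_arm:
  series:
    - [15, -18, -25, -1]
    - [30, -36, -50, -2]
    - [45, -54, -78, -3]
    - [60, -72, -108, -3.3]
    - [75, -90, -140, -3.3]
    - [90, -106, -170, -3.3]
    - [105, -120, -200, -3.3]
    - [115, -130, -220, -3.3]
    - [120, -133, -229, -3.3]
    - [120, -133, -229, -3.3]
    - [120, -133, -229, -3.3]
    - [120, -133, -229, -3.3]

```text
time: 27.05
ee_pos: [0.5874, -0.0855, 0.359]
ee_rot: [-0.705, 0.033, -0.048, 0.707]
wrist_force: [0.5, 0.8, 0.3]
opening: 1.003
```

Call:
move_arm:
  series:
    - [0, 30, 0, 0]
    - [0, 70, 0, 0]
    - [0, 110, 0, 0]
    - [0, 130, 0, 0]
    - [0, 130, 0, 0]

```text
time: 27.47
ee_pos: [0.5882, -0.0828, 0.2246]
ee_rot: [-0.705, 0.034, -0.045, 0.707]
wrist_force: [0.1, 1.5, 0.1]
opening: 1.0
```

Call:
move_arm:
  series:
    - [0, 0, 0, 0]
    - [0, 0, 0, 0]
    - [0, 0, 0, 0]
    - [0, 0, 0, 0]
    - [0, 0, 0, 0]

```text
time: 27.88
ee_pos: [0.5887, -0.0828, 0.2256]
ee_rot: [-0.705, 0.034, -0.045, 0.707]
wrist_force: [-0.1, 1.2, -0.2]
opening: 1.001
```

```bash
python3 - <<'E'
from h import *
delta([.590,-.0874,.0875],-6.6)
E
```

```text
t 27.88 pos [ 0.5887 -0.0828  0.2256] down [ 0.016  0.002 -1.   ] jawyaw -6.4 F [-0.1  1.2 -0.2] open 94.1
shift [ -0.4 138.1  -4.9] turn 0.2
```

Call:
move_arm:
  series:
    - [0, -20, -2, 0]
    - [0, -50, -4, 0]
    - [0, -85, -5, 0]
    - [0, -110, -5, 0]
    - [0, -125, -5, 0]
    - [0, -130, -5, 0]
    - [0, -130, -5, 0]
    - [0, -130, -5, 0]
    - [0, -130, -5, 0]
    - [0, -130, -5, 0]

```text
time: 28.72
ee_pos: [0.5857, -0.0878, 0.3545]
ee_rot: [-0.705, 0.034, -0.045, 0.707]
wrist_force: [-1.0, -0.4, 0.2]
opening: 1.001
```

Call:
move_arm:
  series:
    - [0, 35, 0, 0]
    - [0, 75, 0, 0]
    - [0, 115, 0, 0]
    - [0, 130, 0, 0]

```text
time: 29.05
ee_pos: [0.5853, -0.0869, 0.2191]
ee_rot: [-0.705, 0.036, -0.043, 0.707]
wrist_force: [0.5, -0.5, -0.9]
opening: 0.997
```

Call:
move_arm:
  series:
    - [0, -20, 0, 0]
    - [0, -50, 0, 0]
    - [0, -85, 0, 0]
    - [0, -110, 0, 0]
    - [0, -125, 0, 0]
    - [0, -130, 0, 0]
    - [0, -130, 0, 0]
    - [0, -130, 0, 0]
    - [0, -130, 0, 0]
    - [0, -130, 0, 0]

```text
time: 29.88
ee_pos: [0.5838, -0.087, 0.3479]
ee_rot: [-0.705, 0.037, -0.042, 0.707]
wrist_force: [-0.1, 0.3, -0.6]
opening: 0.997
```

Call:
move_arm:
  series:
    - [0, 35, 0, 0]
    - [0, 75, 0, 0]
    - [0, 115, 0, 0]
    - [0, 130, 0, 0]

```text
time: 30.22
ee_pos: [0.5825, -0.086, 0.2124]
ee_rot: [-0.705, 0.039, -0.04, 0.707]
wrist_force: [0.2, 0.9, -0.8]
opening: 0.999
```

Call:
move_arm:
  series:
    - [0, 0, 0, 0]
    - [0, 0, 0, 0]
    - [0, 0, 0, 0]
    - [0, 0, 0, 0]

```text
time: 30.55
ee_pos: [0.5832, -0.0863, 0.2138]
ee_rot: [-0.705, 0.038, -0.041, 0.707]
wrist_force: [-0.7, 0.1, 1.1]
opening: 0.999
```

```bash
python3 - <<'E'
from h import *
delta([.590,-.0874,.0875],-6.6)
E
```

```text
t 30.55 pos [ 0.5832 -0.0863  0.2138] down [ 0.004  0.002 -1.   ] jawyaw -6.42 F [-0.7  0.1  1.1] open 93.9
shift [  6.5 126.3  -0.6] turn 0.18
```

Call:
move_arm:
  series:
    - [6, 10, -0.6, 0]
    - [6.5, 40, -0.6, 0]
    - [6.5, 70, -0.6, 0]
    - [6.5, 100, -0.6, 0]
    - [6.5, 117, -0.6, 0]
    - [6.5, 124, -0.6, 0]
    - [6.5, 126, -0.6, 0]
    - [6.5, 126, -0.6, 0]
    - [6.5, 126, -0.6, 0]
    - [6.5, 126, -0.6, 0]

```text
time: 31.38
ee_pos: [0.5908, -0.0874, 0.0891]
ee_rot: [-0.705, 0.038, -0.041, 0.707]
wrist_force: [0.2, -0.6, 0.2]
opening: 1.002
```

Call:
move_arm:
  series:
    - [0, 0, 0, 0]
    - [0, 0, 0, 0]
    - [0, 0, 0, 0]
    - [0, 0, 0, 0]
    - [0, 0, 0, 0]
    - [0, 0, 0, 0]
    - [0, 0, 0, 0]
  claw: 40
  force: 30

```text
time: 31.97
ee_pos: [0.5906, -0.0874, 0.089]
ee_rot: [-0.705, 0.038, -0.041, 0.707]
wrist_force: [0.8, 0.2, -2.3]
opening: 0.551
```

```bash
python3 -c "
from h import *
delta([.590,-.0874,.0875],-6.6);delta([.4488,-.3876,.147],-6.67)"
```

```text
t 31.97 pos [ 0.5906 -0.0874  0.089 ] down [ 0.005  0.002 -1.   ] jawyaw -6.41 F [ 0.8  0.2 -2.3] open 51.8
shift [-0.7  1.5 -0. ] turn 0.19
t 31.97 pos [ 0.5906 -0.0874  0.089 ] down [ 0.005  0.002 -1.   ] jawyaw -6.41 F [ 0.8  0.2 -2.3] open 51.8
shift [-107.2  -59.3 -314. ] turn 0.26
```

Call:
move_arm:
  series:
    - [0, -15, 0, 0]
    - [0, -40, 0, 0]
    - [-1, -58, -4, 0]
    - [-8, -62, -22, 0]
    - [-18, -62, -52, 0]
    - [-30, -62, -88, 0]
    - [-43, -62, -126, 0]
    - [-55, -62, -163, 0]
    - [-68, -62, -200, 0]
    - [-80, -62, -236, 0]
    - [-92, -62, -270, 0]
    - [-101, -62, -297, 0]

```text
time: 32.97
ee_pos: [0.4549, -0.3741, 0.151]
ee_rot: [-0.705, 0.038, -0.042, 0.707]
wrist_force: [-0.7, 0.5, -2.4]
opening: 0.548
```

```bash
python3 -c "
from h import *
delta([.4488,-.3876,.110],-6.6)"
```

```text
t 32.97 pos [ 0.4549 -0.3741  0.151 ] down [ 0.005  0.001 -1.   ] jawyaw -6.52 F [-0.7  0.5 -2.4] open 51.5
shift [ -4.7  40.9 -14.2] turn 0.08
```

Call:
move_arm:
  series:
    - [-3, 3, -10, 0]
    - [-5, 12, -14, 0]
    - [-5, 26, -14, 0]
    - [-5, 36, -14, 0]
    - [-5, 41, -14, 0]
    - [-5, 41, -14, 0]
    - [-5, 41, -14, 0]

```text
time: 33.55
ee_pos: [0.449, -0.3866, 0.1096]
ee_rot: [-0.705, 0.038, -0.041, 0.707]
wrist_force: [-0.6, -0.3, -1.8]
opening: 0.551
```

```bash
python3 -c "
from h import *
delta([.4488,-.3876,.0892],-6.6)"
```

```text
t 33.55 pos [ 0.449  -0.3866  0.1096] down [ 0.005  0.002 -1.   ] jawyaw -6.45 F [-0.6 -0.3 -1.8] open 51.8
shift [-0.2 20.4 -1.1] turn 0.15
```

Call:
move_arm:
  series:
    - [0, 8, -1, 0]
    - [0, 15, -1, 0]
    - [0, 19, -1, 0]
    - [0, 20, -1, 0]
    - [0, 20, -1, 0]
    - [0, 20, -1, 0]
    - [0, 20, -1, 0]

```text
time: 34.13
ee_pos: [0.449, -0.3876, 0.0898]
ee_rot: [-0.705, 0.038, -0.042, 0.707]
wrist_force: [-0.4, 0.4, -1.8]
opening: 0.55
```

Call:
move_arm:
  series:
    - [0, 0, 0, 0]
    - [0, 0, 0, 0]
    - [0, 0, 0, 0]
    - [0, 0, 0, 0]
    - [0, -10, 0, 0]
    - [0, -35, 0, 0]
    - [0, -70, 0, 0]
    - [0, -105, 0, 0]
    - [0, -120, 0, 0]
    - [0, -130, 0, 0]
    - [0, -130, 0, 0]
    - [0, -130, 0, 0]
  claw: 94

```text
time: 35.13
ee_pos: [0.4484, -0.3875, 0.2194]
ee_rot: [-0.705, 0.038, -0.041, 0.707]
wrist_force: [0.3, -0.2, -1.2]
opening: 1.001
```

Call:
move_arm:
  series:
    - [0, 0, 0, 0]
    - [0, 0, 0, 0]

```text
time: 35.3
ee_pos: [0.4479, -0.387, 0.2181]
ee_rot: [-0.705, 0.039, -0.041, 0.707]
wrist_force: [-0.0, 0.6, 0.0]
opening: 0.998
```

```bash
python3 -c "
from h import *
delta([.5793,-.0131,.22],-6.6)"
```

```text
t 35.3 pos [ 0.4479 -0.387   0.2181] down [ 0.003  0.003 -1.   ] jawyaw -6.44 F [-0.   0.6  0. ] open 93.8
shift [ 88.6  -0.4 386.3] turn 0.16
```

Blue is back. Next the yellow can (red cap).

Call:
move_arm:
  series:
    - [9, 0, 38, 0]
    - [18, 0, 78, 0]
    - [27, 0, 118, 0]
    - [36, 0, 158, 0]
    - [45, 0, 198, 0]
    - [54, 0, 238, 0]
    - [63, 0, 278, 0]
    - [72, 0, 316, 0]
    - [80, 0, 350, 0]
    - [86, 0, 374, 0]
    - [88.5, 0, 386, 0]
    - [88.5, 0, 386, 0]

```text
time: 36.3
ee_pos: [0.5795, -0.0107, 0.2185]
ee_rot: [-0.705, 0.038, -0.039, 0.707]
wrist_force: [0.6, 0.1, -0.5]
opening: 0.997
```

Call:
move_arm:
  series:
    - [0, 0, 0, 0]
    - [0, 0, 0, 0]
    - [0, 0, 0, 0]

```text
time: 36.55
ee_pos: [0.579, -0.0123, 0.2185]
ee_rot: [-0.705, 0.039, -0.04, 0.707]
wrist_force: [-1.1, -0.2, -0.7]
opening: 1.0
```

```bash
python3 -c "
from h import *
delta([.5793,-.0131,.088],-6.6)"
```

```text
t 36.55 pos [ 0.579  -0.0123  0.2185] down [ 0.002  0.002 -1.   ] jawyaw -6.35 F [-1.1 -0.2 -0.7] open 94.0
shift [  0.2 130.5  -1.1] turn 0.25
```

Call:
move_arm:
  series:
    - [0, 10, -1, 0.2]
    - [0, 40, -1, 0.2]
    - [0, 72, -1, 0.2]
    - [0, 102, -1, 0.2]
    - [0, 120, -1, 0.2]
    - [0, 128, -1, 0.2]
    - [0, 130, -1, 0.2]
    - [0, 130, -1, 0.2]
    - [0, 130, -1, 0.2]
    - [0, 130, -1, 0.2]

```text
time: 37.38
ee_pos: [0.5798, -0.0131, 0.0896]
ee_rot: [-0.705, 0.039, -0.041, 0.707]
wrist_force: [-0.3, 0.3, 0.3]
opening: 0.998
```

Call:
move_arm:
  series:
    - [0, 0, 0, 0]
    - [0, 0, 0, 0]
    - [0, 0, 0, 0]
    - [0, 0, 0, 0]
    - [0, 0, 0, 0]
    - [0, 0, 0, 0]
    - [0, 0, 0, 0]
  claw: 40
  force: 30

```text
time: 37.97
ee_pos: [0.5797, -0.0131, 0.0896]
ee_rot: [-0.705, 0.039, -0.041, 0.707]
wrist_force: [-0.3, -0.4, -2.0]
opening: 0.547
```

```bash
python3 -c "
from h import *
delta([.5793,-.0131,.088],-6.6);delta([.4560,-.3256,.147],-6.7)"
```

```text
t 37.97 pos [ 0.5797 -0.0131  0.0896] down [ 0.003  0.003 -1.   ] jawyaw -6.55 F [-0.3 -0.4 -2. ] open 51.4
shift [-0.4  1.6 -0.1] turn 0.05
t 37.97 pos [ 0.5797 -0.0131  0.0896] down [ 0.003  0.003 -1.   ] jawyaw -6.55 F [-0.3 -0.4 -2. ] open 51.4
shift [ -87.1  -58.6 -324.4] turn 0.15
```

Call:
move_arm:
  series:
    - [0, -15, 0, 0]
    - [0, -40, 0, 0]
    - [-1, -58, -4, 0]
    - [-6, -62, -22, 0]
    - [-14, -62, -52, 0]
    - [-24, -62, -88, 0]
    - [-34, -62, -126, 0]
    - [-44, -62, -164, 0]
    - [-54, -62, -202, 0]
    - [-64, -62, -239, 0]
    - [-74, -62, -275, 0]
    - [-81, -62, -302, 0]

```text
time: 38.97
ee_pos: [0.4627, -0.3068, 0.1505]
ee_rot: [-0.705, 0.04, -0.042, 0.707]
wrist_force: [0.5, -0.5, -2.4]
opening: 0.548
```

```bash
python3 -c "
from h import *
delta([.4560,-.3256,.110],-6.6)"
```

```text
t 38.97 pos [ 0.4627 -0.3068  0.1505] down [ 0.003  0.002 -1.   ] jawyaw -6.67 F [ 0.5 -0.5 -2.4] open 51.5
shift [ -4.5  40.5 -19.6] turn -0.07
```

Call:
move_arm:
  series:
    - [-3, 3, -12, 0]
    - [-4.5, 12, -18, 0]
    - [-4.5, 26, -19.5, 0]
    - [-4.5, 36, -19.5, 0]
    - [-4.5, 40, -19.5, 0]
    - [-4.5, 40, -19.5, 0]
    - [-4.5, 40, -19.5, 0]
    - [-4.5, 40, -19.5, 0]

```text
time: 39.63
ee_pos: [0.4566, -0.3251, 0.1108]
ee_rot: [-0.705, 0.04, -0.042, 0.707]
wrist_force: [0.0, -0.1, -1.8]
opening: 0.55
```

```bash
python3 -c "
from h import *
delta([.4560,-.3256,.0898],-6.6)"
```

```text
t 39.63 pos [ 0.4566 -0.3251  0.1108] down [ 0.003  0.002 -1.   ] jawyaw -6.62 F [ 0.  -0.1 -1.8] open 51.7
shift [-0.6 20.9 -0.6] turn -0.02
```

Call:
move_arm:
  series:
    - [-0.5, 8, -0.5, 0]
    - [-0.5, 15, -0.5, 0]
    - [-0.5, 19, -0.5, 0]
    - [-0.5, 20.5, -0.5, 0]
    - [-0.5, 20.5, -0.5, 0]
    - [-0.5, 20.5, -0.5, 0]
    - [-0.5, 20.5, -0.5, 0]

```text
time: 40.22
ee_pos: [0.4561, -0.3256, 0.0903]
ee_rot: [-0.705, 0.04, -0.042, 0.707]
wrist_force: [-0.5, 0.3, -2.0]
opening: 0.552
```

Call:
move_arm:
  series:
    - [0, 0, 0, 0]
    - [0, 0, 0, 0]
    - [0, 0, 0, 0]
    - [0, 0, 0, 0]
    - [0, -10, 0, 0]
    - [0, -35, 0, 0]
    - [0, -70, 0, 0]
    - [0, -105, 0, 0]
    - [0, -120, 0, 0]
    - [0, -130, 0, 0]
    - [0, -130, 0, 0]
    - [0, -130, 0, 0]
  claw: 94

```text
time: 41.22
ee_pos: [0.4556, -0.3255, 0.2199]
ee_rot: [-0.705, 0.04, -0.042, 0.707]
wrist_force: [-1.2, -0.2, -0.5]
opening: 0.999
```

Call:
move_arm:
  series:
    - [0, 0, 0, 0]
    - [0, 0, 0, 0]

```text
time: 41.38
ee_pos: [0.4552, -0.3251, 0.2187]
ee_rot: [-0.705, 0.04, -0.041, 0.707]
wrist_force: [0.5, -0.0, -0.4]
opening: 0.999
```

```bash
python3 -c "
from h import *
delta([.5684,.0609,.22],-6.6)"
```

```text
t 41.38 pos [ 0.4552 -0.3251  0.2187] down [ 0.002  0.003 -1.   ] jawyaw -6.61 F [ 0.5 -0.  -0.4] open 93.9
shift [6.810e+01 1.000e-01 3.965e+02] turn -0.01
```

Yellow is back. Last, the white can (green cap).

Call:
move_arm:
  series:
    - [7, 0, 40, 0]
    - [14, 0, 80, 0]
    - [21, 0, 120, 0]
    - [28, 0, 160, 0]
    - [35, 0, 200, 0]
    - [42, 0, 240, 0]
    - [49, 0, 280, 0]
    - [55, 0, 320, 0]
    - [61, 0, 355, 0]
    - [65, 0, 382, 0]
    - [68, 0, 396, 0]
    - [68, 0, 396, 0]

```text
time: 42.38
ee_pos: [0.5685, 0.0636, 0.2189]
ee_rot: [-0.705, 0.039, -0.039, 0.707]
wrist_force: [-0.0, 0.4, 1.8]
opening: 1.004
```

Call:
move_arm:
  series:
    - [0, 0, 0, 0]
    - [0, 0, 0, 0]
    - [0, 0, 0, 0]

```text
time: 42.63
ee_pos: [0.5682, 0.0622, 0.2187]
ee_rot: [-0.705, 0.04, -0.04, 0.707]
wrist_force: [1.3, -0.9, 0.1]
opening: 0.998
```

```bash
python3 -c "
from h import *
delta([.5684,.0609,.0865],-6.6)"
```

```text
t 42.63 pos [0.5682 0.0622 0.2187] down [-0.     0.002 -1.   ] jawyaw -6.47 F [ 1.3 -0.9  0.1] open 93.8
shift [  0.4 132.2  -1.6] turn 0.13
```

Call:
move_arm:
  series:
    - [0, 10, -1.5, 0]
    - [0, 40, -1.5, 0]
    - [0, 72, -1.5, 0]
    - [0, 102, -1.5, 0]
    - [0, 120, -1.5, 0]
    - [0, 129, -1.5, 0]
    - [0, 131, -1.5, 0]
    - [0, 131, -1.5, 0]
    - [0, 131, -1.5, 0]
    - [0, 131, -1.5, 0]

```text
time: 43.47
ee_pos: [0.5687, 0.061, 0.0889]
ee_rot: [-0.705, 0.039, -0.04, 0.707]
wrist_force: [-0.4, 0.0, -0.3]
opening: 1.0
```

Call:
move_arm:
  series:
    - [0, 0, 0, 0]
    - [0, 0, 0, 0]
    - [0, 0, 0, 0]
    - [0, 0, 0, 0]
    - [0, 0, 0, 0]
    - [0, 0, 0, 0]
    - [0, 0, 0, 0]
  claw: 40
  force: 30

```text
time: 44.05
ee_pos: [0.5686, 0.061, 0.0889]
ee_rot: [-0.705, 0.04, -0.04, 0.707]
wrist_force: [0.6, -0.1, -2.1]
opening: 0.55
```

```bash
python3 -c "
from h import *
delta([.5684,.0609,.0865],-6.6);delta([.4625,-.2623,.147],-6.7)"
```

```text
t 44.05 pos [0.5686 0.061  0.0889] down [ 0.001  0.003 -1.   ] jawyaw -6.47 F [ 0.6 -0.1 -2.1] open 51.7
shift [-0.2  2.4 -0.1] turn 0.13
t 44.05 pos [0.5686 0.061  0.0889] down [ 0.001  0.003 -1.   ] jawyaw -6.47 F [ 0.6 -0.1 -2.1] open 51.7
shift [ -69.   -59.1 -333. ] turn 0.23
```

Call:
move_arm:
  series:
    - [0, -15, 0, 0]
    - [0, -40, 0, 0]
    - [-1, -58, -6, 0]
    - [-5, -62, -25, 0]
    - [-11, -62, -55, 0]
    - [-19, -62, -92, 0]
    - [-27, -62, -131, 0]
    - [-35, -62, -170, 0]
    - [-43, -62, -209, 0]
    - [-51, -62, -247, 0]
    - [-58, -62, -283, 0]
    - [-64, -62, -310, 0]

```text
time: 45.05
ee_pos: [0.4685, -0.2428, 0.1501]
ee_rot: [-0.705, 0.04, -0.041, 0.707]
wrist_force: [-0.0, 0.8, -1.8]
opening: 0.551
```

```bash
python3 -c "
from h import *
delta([.4625,-.2623,.110],-6.6)"
```

```text
t 45.05 pos [ 0.4685 -0.2428  0.1501] down [ 0.001  0.002 -1.   ] jawyaw -6.58 F [-0.   0.8 -1.8] open 51.8
shift [ -3.8  40.  -20.2] turn 0.02
```

Call:
move_arm:
  series:
    - [-3, 3, -12, 0]
    - [-4, 12, -18, 0]
    - [-4, 26, -20, 0]
    - [-4, 36, -20, 0]
    - [-4, 40, -20, 0]
    - [-4, 40, -20, 0]
    - [-4, 40, -20, 0]
    - [-4, 40, -20, 0]

```text
time: 45.72
ee_pos: [0.4628, -0.2617, 0.1103]
ee_rot: [-0.705, 0.04, -0.041, 0.707]
wrist_force: [0.1, -0.3, -1.2]
opening: 0.546
```

```bash
python3 -c "
from h import *
delta([.4625,-.2623,.0891],-6.6)"
```

```text
t 45.72 pos [ 0.4628 -0.2617  0.1103] down [ 0.002  0.002 -1.   ] jawyaw -6.53 F [ 0.1 -0.3 -1.2] open 51.4
shift [-0.2 21.2 -0.7] turn 0.07
```

Call:
move_arm:
  series:
    - [0, 8, -0.5, 0]
    - [0, 15, -0.5, 0]
    - [0, 19, -0.5, 0]
    - [0, 21, -0.5, 0]
    - [0, 21, -0.5, 0]
    - [0, 21, -0.5, 0]
    - [0, 21, -0.5, 0]

```text
time: 46.3
ee_pos: [0.4628, -0.2622, 0.0892]
ee_rot: [-0.705, 0.04, -0.041, 0.707]
wrist_force: [0.4, -0.1, -1.4]
opening: 0.545
```

Call:
move_arm:
  series:
    - [0, 0, 0, 0]
    - [0, 0, 0, 0]
    - [0, 0, 0, 0]
    - [0, 0, 0, 0]
    - [0, -10, 0, 0]
    - [0, -35, 0, 0]
    - [0, -70, 0, 0]
    - [0, -105, 0, 0]
    - [0, -145, 0, 0]
    - [0, -185, 0, 0]
    - [0, -220, 0, 0]
    - [0, -250, 0, 0]
  claw: 94

```text
time: 47.3
ee_pos: [0.4619, -0.2632, 0.3425]
ee_rot: [-0.705, 0.039, -0.042, 0.707]
wrist_force: [-0.0, 0.9, -0.5]
opening: 1.001
```

Call:
move_arm:
  series:
    - [-20, 0, 38, 0]
    - [-40, 0, 76, 0]
    - [-60, 0, 114, 0]
    - [-70, 0, 152, 0]
    - [-70, 0, 190, 0]
    - [-70, 0, 228, 0]
    - [-70, 0, 250, 0]
    - [-70, 0, 270, 0]
    - [-70, 0, 280, 0]
    - [-70, 0, 280, 0]
    - [-70, 0, 280, 0]

```text
time: 48.22
ee_pos: [0.4245, 0.0217, 0.3431]
ee_rot: [-0.705, 0.04, -0.042, 0.707]
wrist_force: [-0.5, -0.7, -0.1]
opening: 0.999
```

```bash
python3 - <<'E'
from h import *
delta([.46,-.26,.3],-6.6)
snap('top','t1.png');b=snap('side','s4.png')
for f in('t0','t1'):
    im=cv2.imread(f'pics/{f}.png');H,S,V=cv2.split(cv2.cvtColor(im,cv2.COLOR_BGR2HSV))
    for nm,m,bx in(('green',(H>40)&(H<85)&(S>120),(325,215,440,282)),('red',((H<8)|(H>172))&(S>150)&(V>80),(325,215,440,282)),('white',(S<40)&(V>140),(408,245,436,282)),('ochre',(H>15)&(H<32)&(S>120)&(V>80),(325,215,440,282)),('bottle',(H>40)&(H<85)&(S>120),(150,130,200,190))):
        cs=comps(m,bx,60)
        if cs: a,c,_=max(cs,key=lambda t:t[0]);print(f,nm,a,c.round(2),plane('top',c,.149)[0].round(4))
im=cv2.imread('pics/t1.png');c=cv2.resize(im[130:310,110:450],(800,424),interpolation=cv2.INTER_CUBIC)
cv2.imwrite('pics/fin.png',c)
E
```

```text
t 48.22 pos [0.4245 0.0217 0.3431] down [ 0.004  0.002 -1.   ] jawyaw -6.65 F [-0.5 -0.7 -0.1] open 93.9
shift [  67.8   42.8 -275.8] turn -0.05
t0 green 266 [376.1  258.18] [ 0.4622 -0.2605]
t0 red 244 [401.26 261.41] [ 0.4556 -0.3238]
t0 white 209 [425.89 264.97] [ 0.4482 -0.3859]
t0 ochre 176 [345.84 235.53] [ 0.517  -0.1843]
t0 bottle 294 [168.21 153.64] [0.7143 0.27  ]
t1 green 269 [376.17 258.11] [ 0.4624 -0.2607]
t1 red 253 [401.13 261.4 ] [ 0.4556 -0.3235]
t1 white 225 [425.85 264.93] [ 0.4483 -0.3858]
t1 ochre 183 [345.81 235.65] [ 0.5167 -0.1843]
t1 bottle 296 [168.22 153.61] [0.7143 0.27  ]
```

View pics/fin.png

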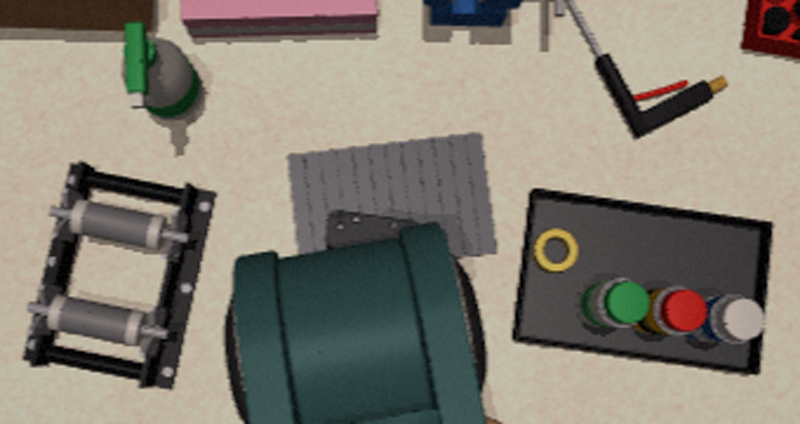

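View pics/s4.png

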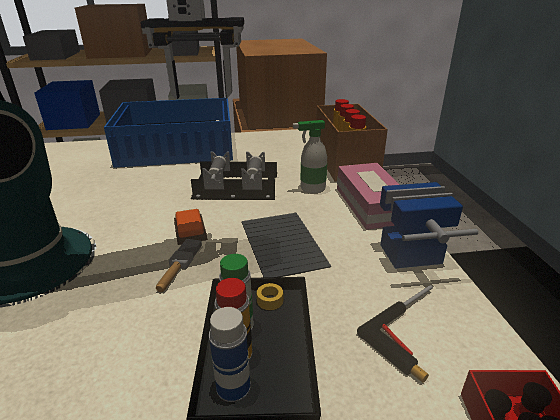

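The final top view shows the caps within 0.3 mm of where they started. The roller lies in its forks at crop (118,225), and the tape and bottle have not moved. The side view shows all three cans upright and the arm clear. Handing in.

```bash
python3 -c "
from h import *
print(manip.hand_in())"
```

```text
the job is handed in; nothing more can be done
None
```

The job is done and handed in at about 48 s of the 144 s limit. I stood the three cans on the mat, laid the spare roller into the empty forks, then put the blue, yellow and white cans back at their recorded grasp poses.

- **Cans:** the top camera, before and after, puts all three caps within about 0.3 mm of where they started. The side view shows all three upright.
- **Roller:** it lies in both forks, level with the fitted one, in the wrist, side and top views.
- **Tape and bottle:** neither has moved by more than 0.3 mm in the top view.
- **Forces:** the wrist force readings I saw stayed within a few newtons.
- **Disagreement:** the tool slowly picked up a lean of up to 0.022 rad. I brought it back to about 0.004 rad before handling the cans again, and no check failed.

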